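Trim the glue pressure on the orange regulator

TASK

On the pressure regulator with the orange knob, turn the orange inner knob until the white pointer line at one end of it points at that regulator's green setting tab. Leave the metal outer ring around the knob and the green tab as they are set, do not touch the regulator with the blue knob, and let go of the knob when done.

Things in the scene. Friction and masses are not known exactly. Their poses are not given: they have to be found in the camera images.
- orange_knob: Orange inner knob: upright wing 42 mm long (x), 14 thick (y), 40 high on a 6 mm skirt of dia 44. Origin on its vertical axis, at the skirt's underside = top of outer ring, 66 mm above the bench; wing spans 6 to 46 mm above it. +x points to the white-lined end. Turns about z, friction 0.05 N m, stays put, not coupled to the ring. Starts 0.5 to 1.5 rad anticlockwise (from above) of the tab
- orange_mark (a point): Bright green setting tab, 14 x 10 x 8 mm, on the rim of the orange knob's black dial (dia 116, face 48 above the bench), 54 mm from the knob axis; the point is the middle of its top, 56 above the bench. Its place round the rim varies; it slides if pushed with over about 1 N, so keep clear
- orange_ring_line (a point): Black index line on the ribbed aluminium outer ring around the orange knob; the point is on the ring's top face, 30 mm from the knob axis. Ring: dia 68 mm, from 48 to 66 mm above the bench; turns easily (0.03 N m) if rubbed and must stay as it is. Both knob and ring sit on a fixed white box 190 x 130 x 45 mm
- blue_unit: The other regulator, same shape but blue knob; not to be touched. Fixed white box 45 mm high. Origin on its knob axis at bench height; the box reaches from -65 to +125 mm along its x (20 mm fittings beyond) and 65 mm to each side; the top of its knob is 112 mm above the bench

How it is judged:
At the end, for the whole second after the job is handed in: The orange knob's white pointer end points at the green tab within 12 degrees and the knob is at rest; the outer ring is within about 11 degrees and the green tab within 6 mm of where they were at the start (y of orange_mark in the frame of orange_knob between -0.0112 and 0.0112 m and x of orange_mark in the frame of orange_knob above 0.04 m and angular speed of orange_knob below 0.05 rad/s and distance of each of orange_ring_line, orange_mark from where it was at the start of the episode below 0.006 m); the robot touches nothing.
It fails at once if the outer ring of the orange regulator was turned (its index line moved more than 6 mm, about 11 degrees) (distance of orange_ring_line from where it was at the start of the episode above 0.006 m).
It fails at once if the green setting tab was pushed more than 6 mm (distance of orange_mark from where it was at the start of the episode above 0.006 m).
It fails at once if the blue regulator was touched (more than 2 N) (contact force between any of the fingers, the arm and blue_unit above 2 N).
It also fails if it takes over 29 s, if anything falls off the work surface, if the arm or the gripper's body presses on something with over 40 N, if the wrist force passes 120 N, or if a joint passes its speed limit or range.

ROBOT

A 7-joint arm with a two-finger parallel gripper is mounted at the origin on the work surface. World frame = base frame: x ahead of the robot, y to its left, z up, the work surface at z = 0. Lengths are in m, angles in rad, forces in N, time in s.
With the tool pointing down it reaches from about 0.425 to 0.925 m from the base axis. Payload 6.8 kg.
Tool frame: the origin (TCP) lies midway between the tips of the shut fingers; the grasp point (between the pads) lies env.grasp_offset behind it (env.grasp_offset is the distance from the TCP to the grasp point, in m); z points along the fingers, y is the direction in which the jaws open and shut (so a half turn about z gives the same grasp; the last joint's range is limited). The gripper opens to 85 mm and grips with 20 to 120 N. Pads are 22 mm wide; open, the fingers measure 114 mm over their backs; the gripper's body (76 mm by 85 mm) begins 54 mm behind the grasp point. The pads swing forward as they close: fully open they stand 13 mm farther back than shut.
Start: joints at [-1.43, 0.477, 0.022, 1.555, -0.011, 1.109, -0.083], TCP at [0.166, 0.654, 0.231] pointing down, gripper open.
Joint ranges: [-2.96, 2.96], [-0.34, 2.1], [-1.41, 1.46], [0.24, 2.44], [-1.37, 4.51], [0.17, 1.92], [-2.96, 2.96]. Speed limits (rad/s): [2.39, 2.39, 3.14, 3.14, 3.14, 3.14, 3.14].

INTERFACE

Orientations are given as a rotation vector (axis times angle).
In Python, from bench import env, hand, readout, capture gives the robot as it stands. Calls block until the motion is done:
- env.move_to(position, orientation): joint-space move of the TCP to a pose.
- env.move_straight(position, attitude=None, rate=0.15, stop_force=None): straight line of the TCP; attitude=None keeps the orientation; rate is the mean speed in m/s. With stop_force (N) it stops when the force on the tool has changed by that much, and returns True; else False.
- env.goto_joints(angles): joint-space move.
- hand.open_jaws() and hand.grab(f_grip=None): open the fingers fully, or close them until they stop; f_grip is the grip in N (None keeps the last).
- env.sleep(seconds).
- env.solve_ik(position, orientation): joint angles nearest the present ones, or None.
- readout.observe(): the state.
- capture(name): name is "side" or "top"; returns a dict with "color" (400x640x3 uint8, blue, green, red), "fovy" (degrees; the focal length in pixels is half the picture's height over the tangent of half this angle, whatever the lens; pixels are square), "cx", "cy" (the principal point, pixels), "extrinsics" (4x4, takes a point from world to camera coordinates). Camera axes: x right, y down, z forward; pixel columns grow to the right and rows downward; lengths in m; the calibration is good to about 2 mm. A picture is of the moment at which its call begins. There is no depth.
A pose or a line that the arm cannot do raises env.PlanningError and nothing moves.
- env.hand_in(): hands the job in, once; it reports no verdict.
The state is a dict: "time_s": time; "joint_pos": joint angles; "joint_vel": joint speeds; "tau": joint torques, N m; "ee_pos": TCP position; "tool_rot": TCP orientation; "ft_force": force on the tool from outside, world axes, zero at the start; "moment": the same for the moment, N m; "gripper_width": finger opening in m.
Only numpy, scipy, OpenCV 4.12 (cv2) and the standard library are available. Lean on these libraries where they do the work, as an engineer would, in place of code of your own. Each camera call takes 0.05 s, during which the arm holds its last target.

## Working session

There is one attempt and no reset: what is moved stays moved. The work goes in short steps, each a Python script; the robot and the scene stay as the last script left them, time stands still between calls to the robot, and variables do not carry over. Pictures are saved under pics/ and viewed, and the job is handed in when it is done.

```bash
mkdir -p pics; ls; python3 - <<'E'
from bench import env,hand,readout,capture
import cv2,numpy as np
print(readout.observe(), env.grasp_offset)
for n in("side","top"):
    c=capture(n); cv2.imwrite(f"pics/{n}0.png",c["color"]); np.savez(f"{n}0.npz",**c)
    print(n,c["fovy"],c["cx"],c["cy"],c["extrinsics"],[k for k in c])
E
```

```text
pics
{'time_s': 0.0, 'joint_pos': array([-1.43010279,  0.47781221,  0.02233611,  1.5564508 , -0.01151789,
        1.10929704, -0.08312566]), 'joint_vel': array([ 7.60106707e-04,  3.23712895e-04, -1.18790332e-03,  2.15778235e-03,
        6.98113374e-04,  8.69241324e-05,  6.81014421e-04]), 'tau': array([ 4.17743850e-04, -5.96458697e+01,  1.60817955e+00, -2.81190687e+01,
        1.25250622e-02,  9.47239838e-03,  1.72496914e-05]), 'ee_pos': array([0.16606979, 0.65364043, 0.2303178 ]), 'tool_rot': array([-3.89796876e-01, -3.11720540e+00,  2.88426319e-03]), 'ft_force': array([-0.28569468, -0.27175455,  0.34774356]), 'moment': array([ 0.04666347,  0.00581437, -0.00994481]), 'gripper_width': 0.08560977918888088} 0.0187
side 52.54068374755539 325.6586314782263 200.652849127629 [[ 0.75994273 -0.64998156 -0.00331819 -0.40147325]
 [-0.45088    -0.52346718 -0.72297257  0.29315239]
 [ 0.46818188  0.55091385 -0.69086877  0.45700586]
 [ 0.          0.          0.          1.        ]] ['color', 'fovy', 'cx', 'cy', 'extrinsics']
top 44.9801393700825 320.26257600165496 198.60394786900937 [[ 1.74759617e-03 -9.99968158e-01 -7.78651298e-03  6.77002639e-03]
 [-9.89592677e-01 -6.08982268e-04 -1.43895669e-01  5.63836250e-01]
 [ 1.43886345e-01  7.95694774e-03 -9.89562230e-01  7.91298204e-01]
 [ 0.00000000e+00  0.00000000e+00  0.00000000e+00  1.00000000e+00]] ['color', 'fovy', 'cx', 'cy', 'extrinsics']
```

View pics/side0.png

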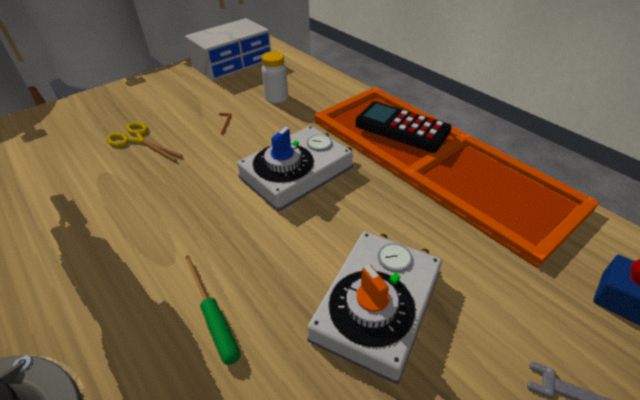

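View pics/top0.png

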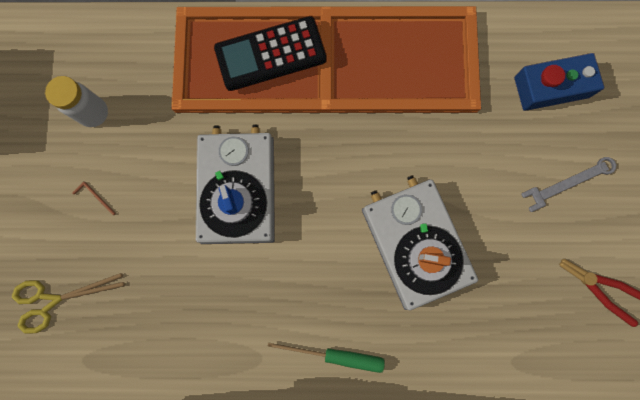

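The side view shows the orange unit with its knob near (373,290) and its tab near (395,279). The top view has its dial near (430,260) and its tab near (424,229). The blue unit is at top-view (230,203). Next I'll zoom in and measure.

```bash
cat > h.py <<'E'
import numpy as np,cv2
def K(c):
    f=200/np.tan(np.radians(float(c["fovy"])/2)); return f,float(c["cx"]),float(c["cy"])
def ray(c,px,z):
    f,cx,cy=K(c); T=np.array(c["extrinsics"]);R=T[:3,:3];t=T[:3,3]
    o=-R.T@t; d=R.T@np.array([(px[0]-cx)/f,(px[1]-cy)/f,1]); return o+d*(z-o[2])/d[2]
def proj(c,p):
    f,cx,cy=K(c); T=np.array(c["extrinsics"]);q=T[:3,:3]@np.array(p)+T[:3,3]
    return np.array([f*q[0]/q[2]+cx,f*q[1]/q[2]+cy])
def blobs(m,mn=8):
    n,l,s,ce=cv2.connectedComponentsWithStats(m.astype(np.uint8)); return [(ce[i],s[i],l==i) for i in range(1,n) if s[i,4]>=mn]
E
python3 - <<'E'
from h import *
for n,(u,v) in dict(side=(373,300),top=(430,258)).items():
    c=np.load(n+"0.npz"); im=c["color"]
    w,h_=(75,60); cv2.imwrite(f"pics/{n}0z.png",cv2.resize(im[v-45:v+45,u-50:u+50],None,fx=6,fy=6,interpolation=cv2.INTER_NEAREST))
    hsv=cv2.cvtColor(im,cv2.COLOR_BGR2HSV)
    g=cv2.inRange(hsv,(50,150,60),(75,255,255))>0
    for b in blobs(g): print(n,"green",b[0],b[1],ray(c,b[0],.056))
    o=cv2.inRange(hsv,(3,150,130),(18,255,255))>0
    for b in blobs(o,30): print(n,"or",b[0],b[1])
E
```

```text
side green [295. 143.] [292 141   6   5  22] [0.60329185 0.18055425 0.056     ]
side green [394.14102564 278.        ] [389 273  11  11  78] [ 0.51282521 -0.16582028  0.056     ]
side green [218.83195592 330.00459137] [ 201  298   37   67 1089] [ 0.28659677 -0.07568492  0.056     ]
side or [482.19910751 184.14709939] [  315    87   284   173 12325]
side or [195.72043011 277.89247312] [187 259  18  39  93]
side or [376.44919786 281.30481283] [363 268  25  23 187]
side or [365.21454545 299.40363636] [357 285  22  25 275]
top green [218.92682927 175.58536585] [216 172   8   8  41] [0.60117969 0.18020294 0.056     ]
top green [423.49019608 228.2745098 ] [420 225   8   8  51] [ 0.51156519 -0.16547309  0.056     ]
top green [333.25  351.125] [332 350   4   3   8] [ 0.31253883 -0.01411021  0.056     ]
top green [345.64583333 353.29166667] [337 351  17   7  48] [ 0.30921869 -0.03411701  0.056     ]
top green [356.93333333 355.13333333] [355 354   6   4  15] [ 0.30640456 -0.05230846  0.056     ]
top green [372.44615385 358.55384615] [362 355  22  10  65] [ 0.30116096 -0.07724879  0.056     ]
top green [327.9 360. ] [326 358   6   4  10] [ 0.29868867 -0.00545719  0.056     ]
top green [344.25       364.08333333] [335 361  20   6  24] [ 0.29243641 -0.03177321  0.056     ]
top green [380.75  368.625] [379 366   4   6   8] [ 0.28559964 -0.09036666  0.056     ]
top or [344.75913561  59.87467292] [  172     6   309   104 22166]
top or [430.46666667 250.26666667] [420 247  22   7 105]
top or [443.10416667 260.27083333] [432 256  18   9  96]
top or [429.47701149 266.37356322] [419 260  24  13 174]
```

View pics/top0z.png

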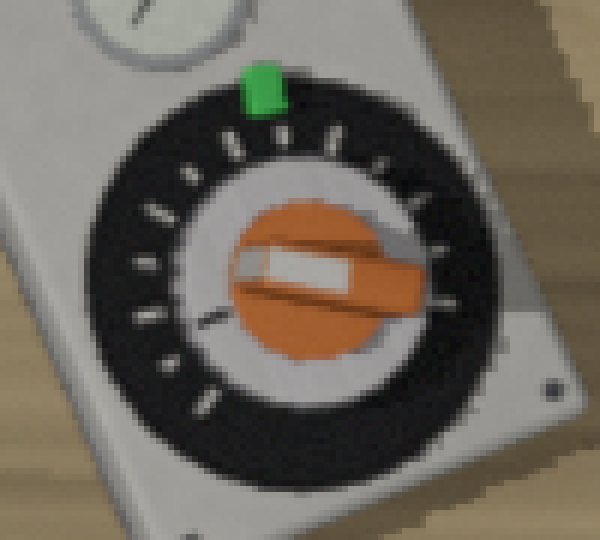

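View pics/side0z.png

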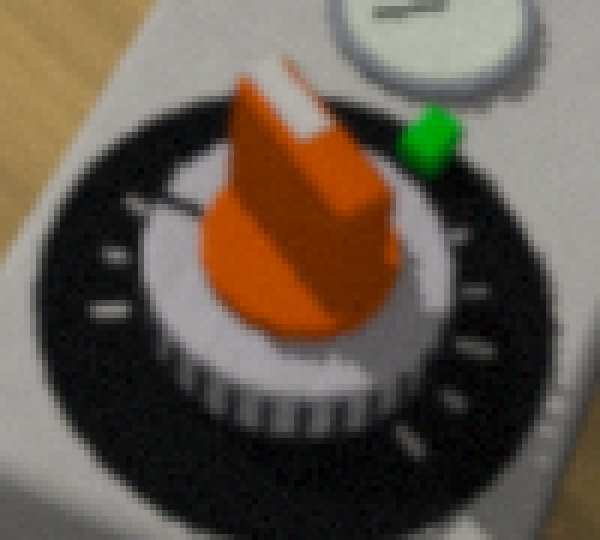

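```bash
python3 - <<'E'
from h import *
T=np.load("top0.npz");S=np.load("side0.npz")
for n,c,(u,v) in(("top",T,(428,260)),("side",S,(373,308))):
    im=c["color"]; hsv=cv2.cvtColor(im,cv2.COLOR_BGR2HSV)
    m=np.zeros(im.shape[:2],bool); m[v-48:v+48,u-50:u+50]=True
    d=(hsv[...,2]<50)&m
    b=max(blobs(d),key=lambda b:b[1][4])
    cnt=cv2.convexHull(np.argwhere(b[2])[:,::-1].astype(np.float32))
    P=np.array([ray(c,p[0],.048)[:2] for p in cnt],np.float32)
    (x,y),r=cv2.minEnclosingCircle(P); print(n,"dial",x,y,r, "fit",cv2.fitEllipse(P))
def z(n,p): 
    o=(380,213) if n=="top" else (323,255); return (p[0]/6+o[0]-.5+.08,p[1]/6+o[1]-.5+.08)
top=[(268,248),(268,291),(425,262),(423,318)]
side=[(240,75),(285,58),(390,192),(340,214)]
A=np.array([ray(T,z("top",p),.112)[:2] for p in top]);B=np.array([ray(S,z("side",p),.112)[:2] for p in side])
for Q,w,o in((A,(0,1),(2,3)),(B,(0,1),(2,3))):
    we=Q[list(w)].mean(0);oe=Q[list(o)].mean(0);d=we-oe
    print("wing c",(we+oe)/2,"len",np.hypot(*d),"yaw",np.degrees(np.arctan2(d[1],d[0])))
E
```

```text
top dial 0.4596726596355438 -0.17379063367843628 0.05708257481455803 fit ((0.45968466997146606, -0.17375735938549042), (0.11289842426776886, 0.11352488398551941), 10.369170188903809)
side dial 0.46129095554351807 -0.17314857244491577 0.05777086317539215 fit ((0.46140363812446594, -0.17313653230667114), (0.11368837207555771, 0.11519718915224075), 141.0581817626953)
wing c [ 0.45913697 -0.17373865] len 0.04019180840059348 yaw 82.61994601759942
wing c [ 0.46149564 -0.17191036] len 0.0385723707760057 yaw 77.49862730587773
```

```bash
cat >> h.py <<'E'
from scipy.spatial.transform import Rotation as Ro
def att(adeg):
    a=np.radians(adeg); y=np.array([np.cos(a),np.sin(a),0]); z=np.array([0,0,-1.]); x=np.cross(y,z)
    return Ro.from_matrix(np.c_[x,y,z]).as_rotvec()
E
python3 - <<'E'
from h import *
from bench import env,readout
X,Y=.4605,-.1733
for a in(170,-10):
    q=env.solve_ik([X,Y,.084],att(a)); q2=env.solve_ik([X,Y,.084],att(a-71.5)); q3=env.solve_ik([X,Y,.2],att(a))
    for k in(q,q2,q3): print(a,None if k is None else k.round(3))
E
```

```text
170 [-0.643  0.832  1.269  2.16  -1.015  0.98  -2.09 ]
170 [-0.372  0.499  0.77   2.148 -0.546  0.697  2.488]
170 [-0.743  0.496  1.299  2.067 -0.572  1.011 -2.466]
-10 [-0.236  0.444  0.584  2.14  -0.395  0.662  0.445]
-10 [-0.314  0.472  0.688  2.145 -0.478  0.679 -0.721]
-10 [-0.58   0.319  0.995  2.062 -0.335  0.929  0.422]
```

```bash
python3 - <<'E'
from h import *
from bench import env,hand,readout,capture
X,Y=.4605,-.1733
env.move_to([X,Y,.2],att(-10))
o=readout.observe(); print(o["time_s"],o["ee_pos"],o["joint_pos"].round(3),o["ft_force"])
q=env.solve_ik([X,Y,.085],att(-10)); print(q.round(3))
c=capture("side");cv2.imwrite("pics/side1.png",c["color"])
E
```

```text
3.1833 [ 0.46097865 -0.17257266  0.19996616] [-0.581  0.32   0.994  2.061 -0.335  0.929  0.422] [-0.10594258  0.66594286  0.53034217]
[-0.397  0.51   0.805  2.149 -0.572  0.708  0.621]
```

View pics/side1.png

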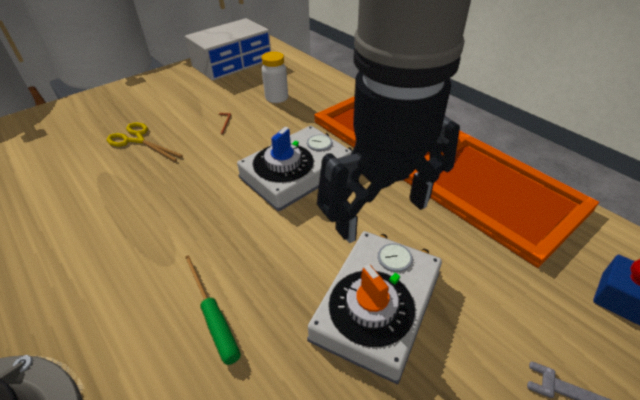

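The side view shows the open jaws above the knob, with fingers near (345,200) and (430,180). They straddle the wing's thickness as intended, so I'll descend and grip.

```bash
python3 - <<'E'
from h import *
from bench import env,hand,readout,capture
X,Y=.4605,-.1733
s=env.move_straight([X,Y,.086],rate=.08,stop_force=8)
o=readout.observe(); print(s,o["time_s"],o["ee_pos"],o["joint_pos"].round(3),o["ft_force"])
hand.grab(25)
o=readout.observe(); print(o["time_s"],o["ee_pos"],o["ft_force"],o["moment"],o["gripper_width"])
for n in("side","top"):cv2.imwrite(f"pics/{n}2.png",capture(n)["color"][130:350,230:530].repeat(2,0).repeat(2,1))
E
```

```text
False 4.8083 [ 0.46081381 -0.17336095  0.08638989] [-0.392  0.503  0.797  2.147 -0.561  0.707  0.61 ] [-0.51001474 -0.26448617 -0.10577888]
5.4583 [ 0.46006342 -0.17322718  0.0861226 ] [-2.58154849  1.86838561  5.30978903] [0.19384615 0.53084277 0.04985415] 0.013215194534387752
```

View pics/side2.png

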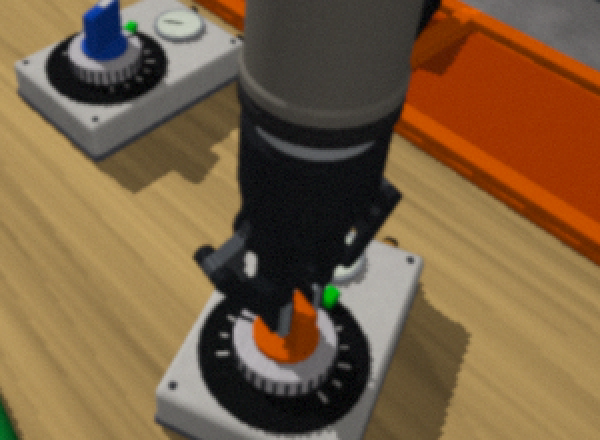

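The picture shows the fingers gripping the wing at about (295,315), clear of the ring and tab, and the forces are small. Now I'll turn the last joint only.

```bash
python3 - <<'E'
from h import *
from bench import env,hand,readout,capture
q0=readout.observe()["joint_pos"].copy()
tot=np.radians(71.5)
for f in(.25,.6,1.0):
    q=q0.copy(); q[6]-=tot*f; env.goto_joints(q)
    o=readout.observe(); R=Ro.from_rotvec(o["tool_rot"]).as_matrix()
    print(o["time_s"],o["ee_pos"],o["ft_force"].round(1),o["moment"].round(2),o["gripper_width"],np.degrees(np.arctan2(R[1,1],R[0,1])))
    if np.linalg.norm(o["ft_force"])>40: break
for n in("side","top"):cv2.imwrite(f"pics/{n}3.png",capture(n)["color"][130:350,230:530].repeat(2,0).repeat(2,1))
E
```

```text
5.9583 [ 0.45989204 -0.1731619   0.08613554] [-2.  -0.1  3.5] [ 0.12  0.34 -0.03] 0.013499152701802285 -27.674509389263417
6.4583 [ 0.45967092 -0.17301977  0.08612318] [-3.2  1.6  4.9] [ 0.27  0.62 -0.07] 0.013160014151823187 -52.71963064870609
7.0083 [ 0.4595253  -0.17278302  0.08610767] [-3.8  2.6  6.2] [ 0.38  0.71 -0.03] 0.013267570465038554 -81.31278657066433
```

View pics/side3.png

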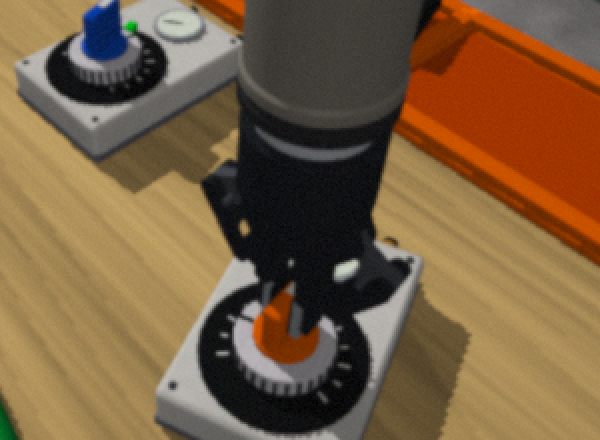

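The picture shows the wing turned with the gripper at (285,320) and the ring's line still near (240,312). I'll release, rise and check.

```bash
python3 - <<'E'
from h import *
from bench import env,hand,readout,capture
hand.open_jaws()
p=readout.observe()["ee_pos"].copy(); print(p, readout.observe()["gripper_width"])
p[2]=.2; env.move_straight(p,rate=.12)
env.move_to([.45,0.03,.27],att(-81.5))
print(readout.observe()["time_s"])
for n,(u,v) in dict(side=(373,300),top=(430,258)).items():
    c=capture(n); im=c["color"]; np.savez(n+"4.npz",**c); cv2.imwrite(f"pics/{n}4.png",im)
    cv2.imwrite(f"pics/{n}4z.png",cv2.resize(im[v-45:v+45,u-50:u+50],None,fx=6,fy=6,interpolation=cv2.INTER_NEAREST))
    g=cv2.inRange(cv2.cvtColor(im,cv2.COLOR_BGR2HSV),(50,150,60),(75,255,255))>0
    for b in blobs(g):
        if abs(b[0][0]-u)<60 and abs(b[0][1]-v)<60: print(n,b[0],ray(c,b[0],.056))
E
```

```text
[ 0.46012337 -0.17324964  0.08612529] 0.0857239379236097
9.8
side [394.15189873 278.06329114] [ 0.51275739 -0.16590288  0.056     ]
top [423.54901961 228.33333333] [ 0.51146673 -0.16556848  0.056     ]
```

View pics/top4z.png

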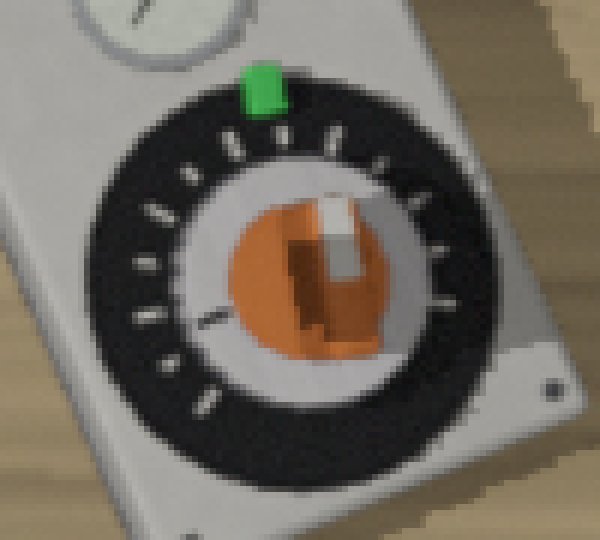

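View pics/side4z.png

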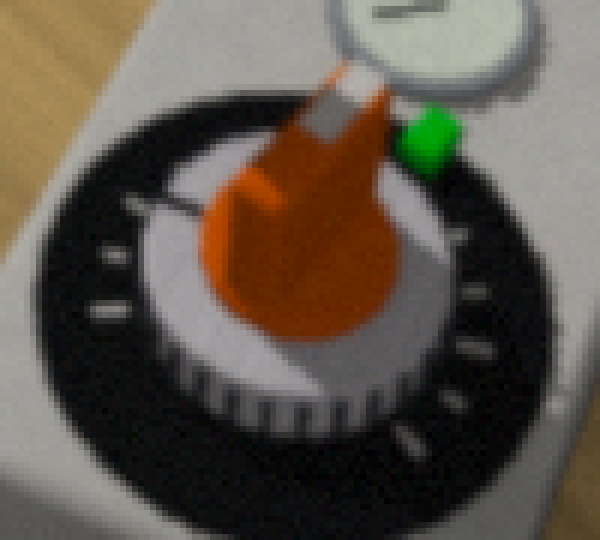

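Both views show the ring line unmoved (top zoom about (213,318)) and the tab unmoved. The white end now points toward the tab. Next I'll put a number on the angle.

```bash
python3 - <<'E'
from h import *
T=np.load("top4.npz");S=np.load("side4.npz")
z=lambda o,p:(p[0]/6+o[0]-.42,p[1]/6+o[1]-.42)
def yaw(c,o,w,e):
    A=[np.mean([ray(c,z(o,p),.112)[:2] for p in s],0) for s in(w,e)]; d=A[0]-A[1]
    print((A[0]+A[1])/2,np.hypot(*d),np.degrees(np.arctan2(d[1],d[0])))
yaw(T,(380,213),[(313,200),(352,197)],[(327,341),(382,345)])
yaw(S,(323,255),[(346,62),(390,92)],[(240,170),(285,208)])
a=cv2.absdiff(np.load("top0.npz")["color"],T["color"])[213:303,380:480].max(2)
print("tab/ring line diff", a[9:21,38:50].max(), a[50:56,31:40].max())
cam=lambda c:-c["extrinsics"][:3,:3].T@c["extrinsics"][:3,3]
print(cam(T),cam(S))
E
```

```text
[ 0.4614898  -0.17317798] 0.037158267208525136 6.850636415876472
[ 0.46228398 -0.17217222] 0.03691073745832617 8.476788854804347
tab/ring line diff 12 13
[4.44099386e-01 8.16858636e-04 8.64225124e-01] [ 0.22331137 -0.35926541  0.52634004]
```

The knob is at about 7–8.5° against the tab at about 8.5°, well inside ±12°. The robot is clear, so I'll hand in.

```bash
python3 - <<'E'
from bench import env,readout
o=readout.observe();print(o["time_s"],o["ft_force"],o["ee_pos"],abs(o["joint_vel"]).max())
env.hand_in()
E
```

```text
9.9 [-0.6018074  -0.86059874 -0.03770759] [0.44992721 0.02845153 0.2696699 ] 0.006499449150831405
the job is handed in; nothing more can be done
```

I turned the orange knob about 71° clockwise and its white pointer end now points at the green tab. I gripped the wing at 25 N, let go, moved the arm clear and handed in at 9.9 s. `hand_in` gives no verdict.

- **Pointer:** the final pictures put it at about 6.9° (top view) and 8.5° (side view). The tab is at about 8.5°, so the error is about 2° at most, against the 12° allowed. I picked the wing corners for this by eye.
- **Ring and tab:** the ring's index line looked unchanged before and after in the top view, and the tab's measured position moved by only about 0.1 mm.
- **Forces and contact:** wrist force read under 10 N at each check. The arm was clear of everything at hand-in. It did not come near the blue regulator on the descent, turn or retreat. The first move across the bench passed high overhead and I did not watch it.
- **Disagreements:** the two cameras differed by about 2 mm in position, and by about 5° in the knob's starting angle. The final pictures agreed to about 1.6°.

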